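# Click the specimen carousel round to the reader

## Task

Turn the lobed specimen wheel clockwise (seen from above) by flicking its lobes with a fingertip until the lobe that carries the steel stub has clicked into place at the nose of the reader head, without ever going past it. Let the wheel come to rest in the position just before that one, so that the last click is given on its own. Be gentle, grip nothing, and leave the vial, the beaker and the dish standing where they are.

Things in the scene. Friction and masses are not known exactly. Their poses are not given: they have to be found in the camera images.
- wheel_centre (a point): Centre of the lobed grey plastic wheel on its upright axis, half-way up (z 46 mm above the worktop); fixed to the stage. x points level to the reader head (away from the robot), y left, z up. Wheel 14 mm thick: disc of radius 44 mm with 8 equal lobes 45 deg apart, 18 mm wide, parallel sides, round ends, tips 78 mm from the axis. Black hub, radius 16, 10 mm above its top.
- stage: Grey stage that bears the wheel, fixed to the worktop; origin on the wheel's axis at worktop height, axes as wheel_centre. Flat foot 10 mm thick, x -105..145, y -55..55 mm; bearing column of radius 30 mm on the axis. Else the space under the lobes and in the gaps between them is open. In each click position one lobe points along +x (at the reader), one along -x.
- index (a point): Tip of the reader head's black conical nose, 85 mm from the wheel's axis along the stage's +x, 47 mm above the worktop, pointing at the wheel. The head's grey post (36 x 40 mm, 84 mm tall) stands behind it, 104 to 140 mm from the axis.
- stub (a point): Centre of the steel specimen stub: round button 15 mm wide, 20 mm tall, fixed on top of one lobe, 64 mm from the wheel's axis (top 73 mm above the worktop). The other seven lobes have only a small dark socket there. Turns with the wheel.
- lobed_wheel (a joint): Wheel's turn, rad; grows clockwise seen from above; 0 when the stub's lobe points at the reader's nose. It clicks: pulls itself to the nearest multiple of 0.785 (45 deg) and rests there; about 0.2 N m (3 N at a lobe) pushes it over the ridge half-way. Starts at rest 2 to 4 clicks before 0 (negative). Stops at -3.93 and 2.36.
- vial: Amber vial with black cap, loose, upright, 28 mm in diameter, 64 mm tall; origin at the centre of its underside. Bystander on the left of the stage.
- beaker: Empty plastic beaker, loose, upright, 66 mm wide, 77 mm tall; origin at the centre of its underside. Bystander on the right of the stage.
- dish: Small round lidded dish, loose, lying flat, 58 mm in diameter, 14 mm tall; origin at the centre of its underside. Bystander on the right of the stage, nearer the robot.

How it is judged (in metres and radians):
On the way:
1. the wheel rests in the position one click before the reader (value of joint lobed_wheel between -0.935398 and -0.635398 rad and velocity of joint lobed_wheel between -0.1 and 0.1 rad/s), for 0.3 s.
At the end, for the whole second after the job is handed in: The wheel rests with the stub's lobe at the reader's nose (joint within 0.12 rad of 0), and vial, beaker and dish stand upright within 20 mm of where they were (value of joint lobed_wheel between -0.12 and 0.12 rad and velocity of joint lobed_wheel between -0.1 and 0.1 rad/s and distance of each of vial, beaker, dish from where it was at the start of the episode below 0.02 m and angle between each of vial, beaker, dish's own z axis and vertical below 0.2 rad); the robot touches nothing.
It fails at once if the stub's lobe was turned past the reader by half a click or more (value of joint lobed_wheel above 0.392699 rad).
It fails at once if the wheel was pushed or gripped with more than 25 N (contact force between any of the arm, the fingers and lobed_wheel above 25 N).
It fails at once if the vial was shifted, lifted or knocked over (distance of vial from where it was at the start of the episode above 0.02 m or angle between vial's own z axis and vertical above 0.3 rad).
It fails at once if the beaker was shifted, lifted or knocked over (distance of beaker from where it was at the start of the episode above 0.02 m or angle between beaker's own z axis and vertical above 0.3 rad).
It fails at once if the dish was shifted, lifted or knocked over (distance of dish from where it was at the start of the episode above 0.02 m or angle between dish's own z axis and vertical above 0.3 rad).
It also fails if it takes over 58 s, if anything falls off the work surface, if the arm or the gripper's body presses on something with over 40 N, if the wrist force passes 120 N, or if a joint passes its speed limit or range.

## Robot

A 7-joint arm with a two-finger parallel gripper is mounted at the origin on a cart in front of the work surface, level with it; the furniture and walls round the work are solid. World frame = base frame: x ahead of the robot, y to its left, z up, the work surface at z = 0. Lengths are in m, angles in degrees, forces in N, time in s.
With the tool pointing down it reaches from about 0.425 to 0.925 m from the base axis. Payload 6.8 kg.
Tool frame: the origin (TCP) lies between the finger pads; the fingertips stand 8 mm ahead of it and the grasp point (between the pads) lies 11 mm behind it; z points along the fingers, y is the line along which they close (so a half turn about z gives the same grasp; the last joint's range is limited). The gripper opens to 85 mm and grips with 20 to 120 N. Pads are 22 mm wide; open, the fingers measure 114 mm over their backs; the gripper's body (76 mm by 85 mm) begins 54 mm behind the grasp point. The pads swing forward as they close: fully open they stand 13 mm farther back than shut.
Start: joints at [-80.449, 27.33, 1.283, 89.118, -0.659, 63.558, -4.761], TCP at [0.183, 0.65, 0.239] pointing down, gripper open.
Joint ranges: [-169.35, 169.35], [-19.33, 120.38], [-80.79, 83.38], [13.8, 139.57], [-78.32, 258.32], [9.67, 109.79], [-169.56, 169.56]. Speed limits (degrees/s): [136.94, 136.94, 180, 180, 180, 180, 180].

## Interface

Orientations are given as a 3x3 rotation matrix whose columns are the frame's x, y, z axes.
In Python, from bench import robot, eyes gives the robot as it stands. Calls block until the motion is done:
- robot.movep(position, orientation): joint-space move of the TCP to a pose.
- robot.servo_line(position, orientation=None, v=0.15, contact_N=None): straight line of the TCP; orientation=None keeps the orientation; v is the mean speed in m/s. With contact_N (N) it stops when the force on the tool has changed by that much, and returns True; else False.
- robot.move_joints(angles): joint-space move.
- robot.ungrasp() and robot.close(squeeze=None): open the fingers fully, or close them until they stop; squeeze is the grip in N (None keeps the last).
- robot.dwell(seconds).
- robot.inverse_kinematics(position, orientation): joint angles nearest the present ones, or None.
- eyes.read_camera(name): name is "scene" or "top" or "wrist"; returns the picture (384x512x3 uint8, blue, green, red); there is no depth.
- eyes.camera_model(name): a dict with "mtx" (3x3 intrinsics, pixels), "R" (3x3) and "t" (3): a world point X has camera coordinates R X + t; the wrist camera has in their place "hand_eye" (4x4, takes a point from camera to tool coordinates, whose origin is the TCP and whose axes are the flange's). Camera axes: x right, y down, z forward; pixel columns grow to the right and rows downward; lengths in m; the calibration is good to about 2 mm. A picture is of the moment at which its call begins: read the wrist's pose just before it. camera_model takes no time and is no camera call.
A pose or a line that the arm cannot do raises robot.Unreachable and nothing moves.
- robot.finish_job(): hands the job in; it is judged then, once.
Readings, each from a call of its own:
- robot.get_t(): time.
- robot.get_qpos(): joint angles.
- robot.get_qvel(): joint speeds.
- robot.get_effort(): joint torques, N m.
- robot.get_eef_pos(): TCP position.
- robot.get_ee_rot(): TCP orientation.
- robot.get_wrist_force(): force on the tool from outside, world axes, zero at the start.
- robot.get_ft_torque(): the same for the moment, N m.
- robot.get_width(): finger opening in m.
- robot.get_grip_force(): force on a finger pad.
Only numpy, scipy, OpenCV 4.12 (cv2) and the standard library are available. Lean on these libraries where they do the work, as an engineer would, in place of code of your own. Each camera call takes 0.05 s, during which the arm holds its last target. There are 200 camera calls.

## Working session

There is one attempt and no reset: what is moved stays moved. The work goes in short steps, each a Python script; the robot and the scene stay as the last script left them, time stands still between calls to the robot, and variables do not carry over. Pictures are saved under pics/ and viewed, at most 10 in all, crops included, and the job is handed in when it is done.

```bash
mkdir -p pics; python3 - <<'E'
from bench import robot, eyes
import cv2,numpy as np
for n in ("top","scene"):
    cv2.imwrite(f"pics/{n}0.png",eyes.read_camera(n)); m=eyes.camera_model(n)
    print(n,m["mtx"].round(1).tolist(),m["R"].round(3).tolist(),m["t"].round(3).tolist())
print(robot.get_t(),robot.get_ee_rot().round(2).tolist() if hasattr(robot.get_ee_rot(),'round') else robot.get_ee_rot())
E
```

```text
top [[357.2, 0.0, 252.7], [0.0, 357.2, 192.3], [0.0, 0.0, 1.0]] [[-0.005, -0.999, 0.035], [-0.998, 0.003, -0.065], [0.065, -0.036, -0.997]] [0.002, 0.571, 0.881]
scene [[393.2, 0.0, 259.2], [0.0, 393.2, 190.8], [0.0, 0.0, 1.0]] [[-0.901, -0.433, 0.015], [-0.221, 0.428, -0.876], [0.373, -0.793, -0.482]] [0.522, 0.197, 0.74]
0.1 [[-0.96, 0.27, -0.0], [0.27, 0.96, -0.0], [-0.0, -0.0, -1.0]]
```

View pics/top0.png

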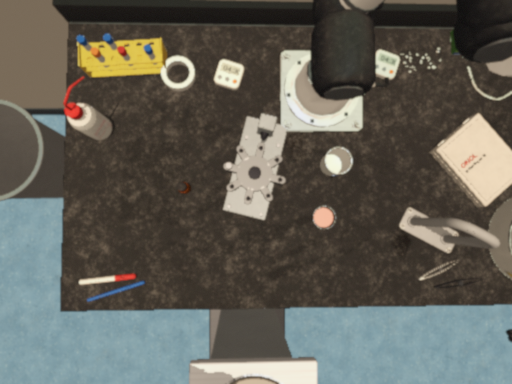

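View pics/scene0.png

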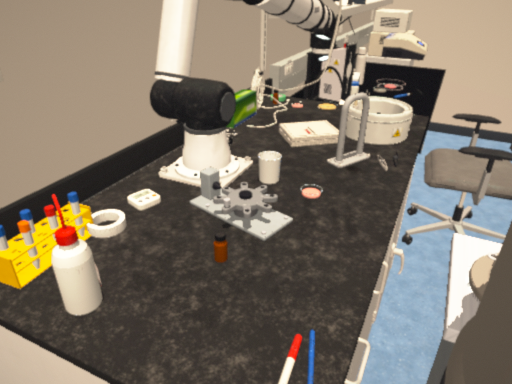

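The top view shows the wheel stage at about (255,168), reader post at (268,122), beaker (337,161), dish (323,217) and vial (187,187). A dummy robot stands behind the stage. I'll zoom in to find the stub.

```bash
python3 - <<'E'
import cv2,numpy as np
a=cv2.imread("pics/top0.png")[100:235,170:370]; b=cv2.imread("pics/scene0.png")[150:270,180:340]
a=cv2.resize(a,(800,540),interpolation=cv2.INTER_CUBIC);b=cv2.resize(b,(800,600),interpolation=cv2.INTER_CUBIC)
cv2.imwrite("pics/ta.png",a);cv2.imwrite("pics/sb.png",b)
E
```

```text
(no output)
```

View pics/ta.png

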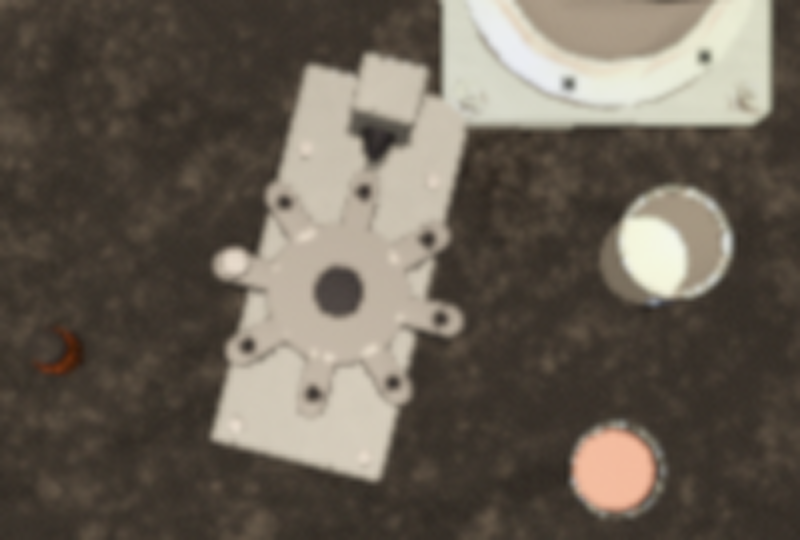

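View pics/sb.png

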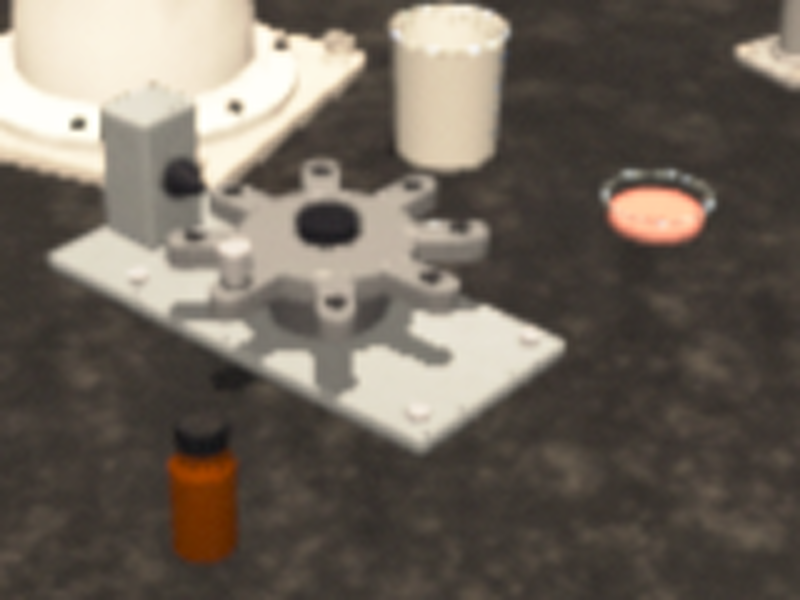

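The stub sits on the lobe pointing left (crop pixel 228,263), two clicks anticlockwise of the reader, so the joint is at about -1.57. I'll put the closed fingers in the gap on the robot's side and carry the lobe round a 45° arc, once per click. The fingertip stays captive between two lobes, so the wheel can't overshoot.

```bash
cat > h.py <<'E'
from bench import robot, eyes
import cv2,numpy as np
def ray(n,uv,z):
    m=eyes.camera_model(n); R,t=np.array(m["R"]),np.array(m["t"])
    d=R.T@np.linalg.inv(m["mtx"])@[uv[0],uv[1],1]; o=-R.T@t
    return o+d*(z-o[2])/d[2]
def crop(u,v): return ((u+.5)/4-.5+170,(v+.5)/4-.5+100)
pts={0:(363,191),180:(313,393),45:(284,202),225:(393,382),135:(247,346),315:(428,239)}
P={k:ray("top",crop(*v),.053)[:2] for k,v in pts.items()}
C=np.mean(list(P.values()),axis=0)
yaws=np.array([np.degrees(np.arctan2(*(p-C)[::-1]))-k for k,p in P.items()]); yaws=(yaws+180)%360-180
yaw=yaws.mean()
def pose(phi,z,r=.076,flip=1):
    a=np.radians(yaw+phi); rad=np.array([np.cos(a),np.sin(a),0]); tan=np.array([-np.sin(a),np.cos(a),0])
    x=flip*tan; zz=np.array([0,0,-1.]); return np.append(C+r*rad[:2],z),np.column_stack([x,np.cross(zz,x),zz])
E
python3 - <<'E'
from h import *
print(C,yaw,yaws.round(1),[round(float(np.linalg.norm(p-C)),4) for p in P.values()])
print("hub",ray("top",crop(338,292),.063))
for f in(1,-1):
    for phi in(202.5,180,157.5): print(f,phi,np.round(robot.inverse_kinematics(*pose(phi,.043,flip=f)),0))
# second-view check of the centre: hub in scene picture
m=eyes.camera_model("scene"); q=m["mtx"]@(np.array(m["R"])@[*C,.063]+m["t"]); q=q[:2]/q[2]; print("hub scene crop",(q-[180,150])*5+2)
E
```

```text
[ 0.61718156 -0.00233003] -14.232221790356979 [-14.1 -14.2 -14.3 -14.  -14.3 -14.5] [0.0638, 0.0634, 0.064, 0.0641, 0.0644, 0.0639]
hub [ 0.6158712  -0.00184615  0.063     ]
1 202.5 [ -52.   60.   72.  118.  -69.   62. -116.]
1 180 [ -7.  31.  -1. 115.   1.  34. 156.]
1 157.5 [-13.  32.   2. 114.  -2.  35. 134.]
-1 202.5 [-25.  33.  25. 117. -24.  35.  25.]
-1 180 [-29.  33.  27. 117. -26.  35.   1.]
-1 157.5 [-34.  35.  31. 115. -29.  37. -21.]
hub scene crop [329.86773312 216.32553123]
```

The socket radii come out at 64 mm and both views agree. I'll approach with the fingers closed and make the first click.

```bash
cat >> h.py <<'E'
def click():
    robot.servo_line(*pose(202.5,.13,flip=-1),v=.15)
    hit=robot.servo_line(*pose(202.5,.043,flip=-1),v=.08,contact_N=6)
    print("down",hit,np.round(robot.get_eef_pos(),4))
    if hit: robot.servo_line(*pose(202.5,.13,flip=-1)); return
    for phi in np.linspace(202.5,157.5,6)[1:]:
        robot.servo_line(*pose(phi,.043,flip=-1),v=.05); print(phi,np.round(robot.get_wrist_force(),1))
    robot.dwell(.4)
    robot.servo_line(*pose(157.5,.13,flip=-1),v=.1); robot.dwell(.5)
    print(robot.get_t(),np.round(robot.get_wrist_force(),1))
E
python3 - <<'E'
from h import *
robot.close()
robot.movep(*pose(202.5,.20,flip=-1)); print(robot.get_t(),robot.get_width(),robot.get_eef_pos())
click()
cv2.imwrite("pics/s1.png",cv2.resize(eyes.read_camera("scene")[130:280,160:360],(800,600),interpolation=cv2.INTER_CUBIC))
E
```

```text
3.5333 -3.401485466262209e-05 [ 0.54218738 -0.01206577  0.199912  ]
down False [ 0.5424 -0.0133  0.0435]
193.5 [-0.4 -1.  -0.2]
184.5 [-2.1 -2.8  0.4]
175.5 [-1.3 -1.5 -0.1]
166.5 [ 0.5  0.6 -0.3]
157.5 [ 0.2  0.5 -0.2]
9.2583 [ 0.5 -0.5 -0.1]
```

View pics/s1.png

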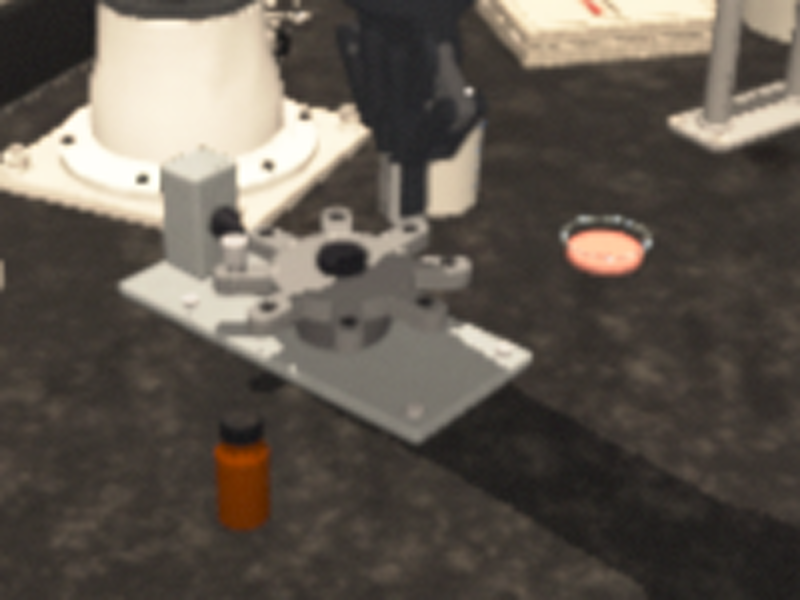

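The stub (235,250) is now on the lobe just left of the nose, exactly one click before the reader. The wheel is at rest and the fingers are clear. Forces peaked at about 3.5 N. Now the last click.

```bash
python3 - <<'E'
from h import *
click()
robot.servo_line(*pose(157.5,.20,flip=-1))
cv2.imwrite("pics/s2.png",cv2.resize(eyes.read_camera("scene")[130:280,160:360],(800,600),interpolation=cv2.INTER_CUBIC))
E
```

```text
down False [ 0.5424 -0.0133  0.0435]
193.5 [ 0.4 -1.3  0.4]
184.5 [-1.1 -2.9  1.5]
175.5 [-1.1 -0.5 -0.2]
166.5 [ 0.3  0.8 -0.3]
157.5 [-0.1  0.   0.5]
15.35 [ 0.3 -0.6 -0. ]
```

View pics/s2.png

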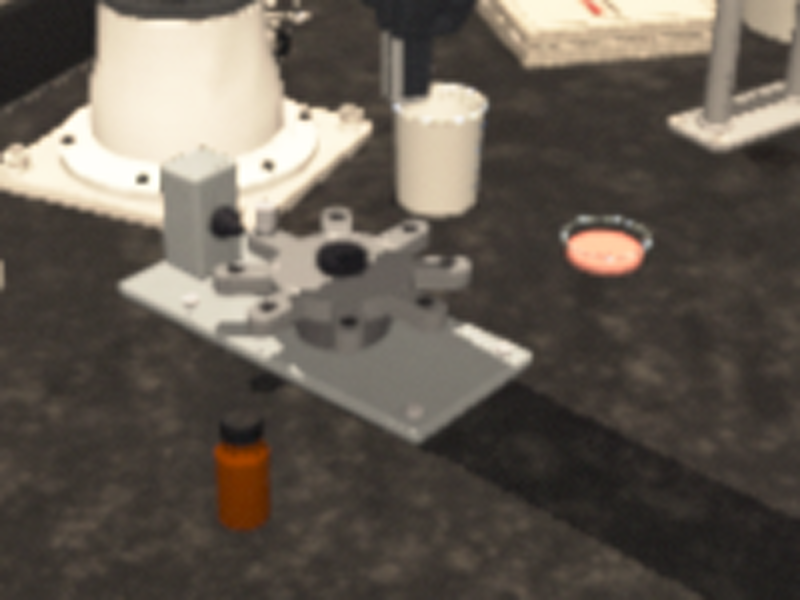

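The stub (265,218) is at the nose (228,222), the vial, beaker and dish stand where they were, and the arm is clear. Handing in.

```bash
python3 -c "
from bench import robot
print(robot.finish_job())"
```

```text
the job is handed in; nothing more can be done
None
```

The job is handed in: two separate clicks, with a rest one click before the reader, brought the stub's lobe to the nose; the last picture shows it there, with the vial, beaker and dish undisturbed and the arm clear (hand-in returned no verdict).

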